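# Fit up the weld-on fittings of an oil cooler

### The job

Get the oil cooler ready for tacking: stand each of the four aluminium fittings upright on the tank, centred over the opening of its own shape and size so that its flange covers it all round (widest round fitting on the large opening, medium on medium, smallest on the small one, and the oblong one on the slot with its long side along the slot). Set them down rather than dropping them, and leave the two brass fittings standing where they are, since brass cannot be welded to aluminium.

Things in the scene. Friction and masses are not known exactly. Their poses are not given: they have to be found in the camera images.
- filler_neck: Widest bare-aluminium (silver) fitting: round flange 58 mm across and 6 mm thick, on it a round neck 44 mm across (45 across a thin bead near the top); 45 mm tall overall, black bore on top. About 0.13 kg. Origin: centre of its underside; z is up along its axis. It starts standing upright on its flange on the bench (z = 0).
- hose_neck: Medium bare-aluminium (silver) fitting: round flange 46 mm across and 6 mm thick, on it a round neck 30 mm across (31 across a thin bead near the top); 55 mm tall overall, black bore on top. About 0.09 kg. Origin: centre of its underside; z is up along its axis. It starts standing upright on its flange on the bench (z = 0).
- sensor_bung: Smallest bare-aluminium (silver) fitting: round flange 32 mm across and 6 mm thick, on it a round stem 20 mm across; 42 mm tall overall, small black bore on top. About 0.04 kg. Origin: centre of its underside; z is up along its axis. It starts standing upright on its flange on the bench (z = 0).
- flange_block: Oblong bare-aluminium (silver) fitting: rectangular flange 66 mm (its x) by 40 mm (its y), 6 mm thick, on it a block 36 mm (x) by 24 mm (y); 44 mm tall overall, black rectangle on top. About 0.14 kg. It may lie at any yaw. Origin: centre of its underside; z is up along its axis. It starts standing upright on its flange on the bench (z = 0).
- port_large: Large round opening, 40 mm across, in a fixed grey pad 78 x 78 x 4 mm, one of four in a row at 100 mm spacing on top of the cooler's near tank. Origin: centre of the opening, level with the pad's top (54 mm above the bench); z up, y along the row, x across the tank towards the core. 4 mm deep, black bottom.
- port_medium: Medium round opening, 28 mm across, in a fixed grey pad 78 x 78 x 4 mm, one of four in a row at 100 mm spacing on top of the cooler's near tank. Origin: centre of the opening, level with the pad's top (54 mm above the bench); z up, y along the row, x across the tank towards the core. 4 mm deep, black bottom.
- port_small: Small round opening, 14 mm across, in a fixed grey pad 78 x 78 x 4 mm, one of four in a row at 100 mm spacing on top of the cooler's near tank. Origin: centre of the opening, level with the pad's top (54 mm above the bench); z up, y along the row, x across the tank towards the core. 4 mm deep, black bottom.
- port_slot: Oblong opening, 46 mm along its x (across the tank) by 20 mm along its y, in a fixed grey pad 78 x 78 x 4 mm, one of four in a row at 100 mm spacing on top of the cooler's near tank. Origin: centre of the opening, level with the pad's top (54 mm above the bench); z up, y along the row, x across the tank towards the core. 4 mm deep, black bottom. Tank 90 x 420 x 50 mm; the rest of the cooler, no higher, extends 305 mm in +x.
- brass_neck: Brass (yellow) fitting, same shape and size as the medium aluminium one; not to be used. Origin: centre of its underside; z is up along its axis. It starts standing upright on its flange on the bench (z = 0).
- brass_bung: Brass (yellow) fitting, same shape and size as the smallest aluminium one; not to be used. Origin: centre of its underside; z is up along its axis. It starts standing upright on its flange on the bench (z = 0).
Mind the look-alikes: they are no part of the job. Leave any purple or red look-alike of the filler_neck alone.

How it is judged (in metres and radians):
At the end, for the whole second after the job is handed in: Each aluminium fitting stands upright (0.08 rad), released and at rest, flat on the pad of its own opening (height within 3 mm), centred within 9 mm; the oblong one is within 0.2 rad of the slot, either way round; both brass fittings stand upright within 15 mm of their start (horizontal distance between filler_neck and port_large below 0.009 m and z of filler_neck in the frame of port_large between -0.003 and 0.003 m and angle between each of filler_neck, hose_neck, sensor_bung, flange_block, brass_neck, brass_bung's own z axis and vertical below 0.08 rad and linear speed of each of filler_neck, hose_neck, sensor_bung, flange_block below 0.02 m/s and horizontal distance between hose_neck and port_medium below 0.009 m and z of hose_neck in the frame of port_medium between -0.003 and 0.003 m and horizontal distance between sensor_bung and port_small below 0.009 m and z of sensor_bung in the frame of port_small between -0.003 and 0.003 m and horizontal distance between flange_block and port_slot below 0.009 m and z of flange_block in the frame of port_slot between -0.003 and 0.003 m and angle between the x axis of flange_block and the x axis of port_slot, either way round below 0.2 rad and distance of each of brass_neck, brass_bung from where it was at the start of the episode below 0.015 m); the robot touches nothing.
It fails at once if a brass fitting is shifted more than 15 mm or tipped (distance of any of brass_neck, brass_bung from where it was at the start of the episode above 0.015 m or angle between any of brass_neck, brass_bung's own z axis and vertical above 0.3 rad).
It fails at once if an aluminium fitting is dropped or thrown (moves faster than 0.6 m/s without being held) ((linear speed of filler_neck above 0.6 m/s and contact force between filler_neck and the fingers below 0.01 N) or (linear speed of hose_neck above 0.6 m/s and contact force between hose_neck and the fingers below 0.01 N) or (linear speed of sensor_bung above 0.6 m/s and contact force between sensor_bung and the fingers below 0.01 N) or (linear speed of flange_block above 0.6 m/s and contact force between flange_block and the fingers below 0.01 N)).
It also fails if it takes over 115 s, if anything falls off the work surface, if the arm or the gripper's body presses on something with over 40 N, if the wrist force passes 120 N, or if a joint passes its speed limit or range.

### The arm

A 6-joint arm with a two-finger parallel gripper is mounted at the origin on the work surface. World frame = base frame: x ahead of the robot, y to its left, z up, the work surface at z = 0. Lengths are in mm, angles in degrees, forces in N, time in s.
With the tool pointing down it reaches from about 350 to 850 mm from the base axis. Payload 8.1 kg.
Tool frame: the origin (TCP) lies at the very end of the fingers, on their centre line; the grasp point (between the pads) lies r.tcp_to_grasp behind it (r.tcp_to_grasp is the distance from the TCP to the grasp point, in mm); z points along the fingers, y is the line along which they close (so a half turn about z gives the same grasp; the last joint's range is limited). The gripper opens to 85 mm and grips with 20 to 120 N. Pads are 22 mm wide; open, the fingers measure 114 mm over their backs; the gripper's body (76 mm by 85 mm) begins 54 mm behind the grasp point. The pads swing forward as they close: fully open they stand 13 mm farther back than shut.
Start: joints at [68.044, 7.471, 85.268, -0, 87.261, -4.893], TCP at [176.029, 573.602, 231.292] pointing down, gripper open.
Joint ranges: [-169.43, 169.43], [-51.17, 129.36], [1.28, 143.12], [-76.62, 256.62], [0, 156.53], [-152.29, 152.29]. Speed limits (degrees/s): [136.94, 136.94, 159.86, 180, 180, 180].

### API

Orientations are given as [roll, pitch, yaw] about the fixed x, y, z axes, in that order (R = Rz(yaw) Ry(pitch) Rx(roll)).
In Python, from bench import r gives the robot as it stands.
- The arm moves only by the shell command python3 -m handwheel 'ROWS' [OPENING] [FORCE]. ROWS is JSON, a list of rows, each a list of 4 numbers: the shift along the tool's x, y, z in m, then the turn about the tool's z in degrees. A call has 1 to 10 rows; each row shifts and turns the commanded pose from where the row before left it, along the tool's axes as they then stand; what a row does not reach is not made up. A row lasts 1/10 s, in which the tool goes at most 50 mm and 8.59 degrees, less where a joint would pass 70% of its speed; a pose out of reach is approached as far as the arm can. A call is refused whole if a number of a shift passes 0.05 or a number of a turn 8.59, either way. A call with a gripper value outside its range is refused whole. OPENING is the finger opening in m, from 0 to 0.0854, set as the call begins (- or left out, the last holds). The fingers move at their own pace and stop on an object; FORCE is the grip in N (left out, the last holds). Time passes only in rows, so rows that do not move let the fingers close. It gives the time, the measured TCP pose, the force, the opening and the grip force at its end, in the units of the state.
- r.sense(): the state, without advancing time (a new reading comes with each control period).
- r.snapshot(name): name is "scene" or "side" or "wrist"; returns the picture (384x512x3 uint8, red, green, blue); there is no depth.
- r.camera_params(name): a dict with "fx", "fy", "cx", "cy" (pixels), "R" (3x3) and "t" (3): a world point X has camera coordinates R X + t; the wrist camera has in their place "mount" (4x4, takes a point from camera to tool coordinates, whose origin is the TCP and whose axes are the flange's). Camera axes: x right, y down, z forward; pixel columns grow to the right and rows downward; lengths in mm; the calibration is good to about 2 mm. A picture is of the moment at which its call begins: read the wrist's pose just before it. camera_params takes no time and is no camera call.
- r.hand_in(): hands the job in; it is judged then, once.
The state is a dict: "time": time; "joint_pos": joint angles; "qd": joint speeds; "joint_efforts": joint torques, N m; "tool_pos": TCP position; "tcp_rot": TCP orientation; "ft_force": force on the tool from outside, world axes, zero at the start; "wrist_torque": the same for the moment, N m; "finger_gap": finger opening in mm; "grip_force": force on a finger pad.
Only numpy, scipy, OpenCV 4.12 (cv2) and the standard library are available. Lean on these libraries where they do the work, as an engineer would, in place of code of your own. Each camera call takes 0.05 s, during which the arm holds its last target. There are 200 camera calls.

## Working session

There is one attempt and no reset: what is moved stays moved. The work goes in short steps, Python scripts to look and compute and a shell command to move; the robot and the scene stay as the last step left them, time stands still between calls to the robot, and variables do not carry over. Pictures are saved under pics/ and viewed, at most 14 in all, crops included, and the job is handed in when it is done.

```bash
mkdir -p pics; ls; python3 - <<'E'
from bench import r
import cv2
s=r.sense();print(s,r.tcp_to_grasp)
for n in("scene","side","wrist"):
    print(n,r.camera_params(n)); cv2.imwrite(f"pics/{n}0.png",r.snapshot(n)[...,::-1])
E
```

```text
pics
{'time': 0.0, 'joint_pos': array([ 6.80435912e+01,  7.51424203e+00,  8.53298818e+01, -1.72811170e-03,
        8.72619547e+01, -4.89364213e+00]), 'qd': array([-0.1954065 , -0.02526049, -0.05976523,  0.04059185,  0.03824103,
        0.03252094]), 'joint_efforts': array([ 4.15105296e-04, -5.69375253e+01, -5.00582600e+01, -1.64774301e-04,
        1.37943242e-02,  2.52898792e-05]), 'tool_pos': array([175.83793357, 573.07449675, 230.24769209]), 'tcp_rot': array([-1.79894161e+02, -7.32947579e-03,  1.62937311e+02]), 'ft_force': array([0.25792779, 0.39605542, 0.14938076]), 'wrist_torque': array([-0.03641445, -0.02689196, -0.02844825]), 'grip_force': 0.0, 'finger_gap': 85.45837954696167} 18.700000000000003
scene {'fx': 411.7498569672957, 'fy': 411.7498569672957, 'cx': 257.2687824810284, 'cy': 187.07299064323414, 'R': array([[-0.52008504,  0.85403247,  0.0118356 ],
       [ 0.52984497,  0.33346934, -0.77978363],
       [-0.66990735, -0.39928277, -0.62593723]]), 't': array([ 211.36419844, -266.59095184, 1621.5694289 ])}
side {'fx': 458.4841157277728, 'fy': 458.4841157277728, 'cx': 255.2624451159505, 'cy': 199.5458851863119, 'R': array([[-0.96896055, -0.24716352,  0.00506498],
       [-0.19177376,  0.73857008, -0.64632581],
       [ 0.15600732, -0.62723554, -0.76304475]]), 't': array([ 544.49040818,  108.54929145, 1203.93135592])}
wrist {'fx': 338.1244664946938, 'fy': 338.1244664946938, 'cx': 253.93546550384426, 'cy': 192.91747460721547, 'mount': array([[ 3.01066382e-05, -9.58311479e-01, -2.85725583e-01,
         7.31892694e+01],
       [ 9.99999747e-01,  2.32074148e-04, -6.72997804e-04,
         1.56422399e-01],
       [ 7.11251042e-04, -2.85725490e-01,  9.58311243e-01,
        -1.42271372e+02],
       [ 0.00000000e+00,  0.00000000e+00,  0.00000000e+00,
         1.00000000e+00]])}
```

View pics/scene0.png

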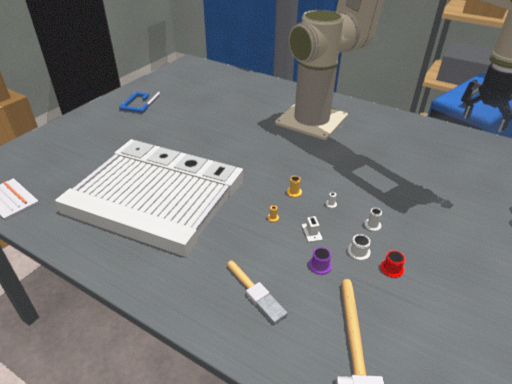

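View pics/side0.png

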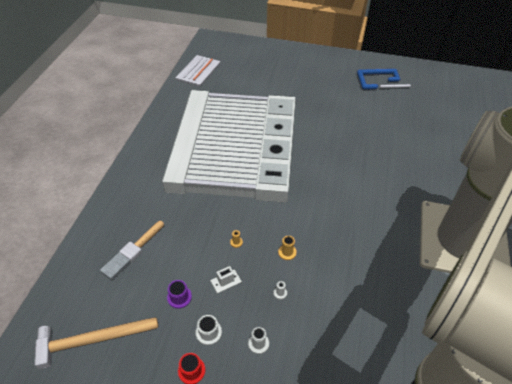

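View pics/wrist0.png

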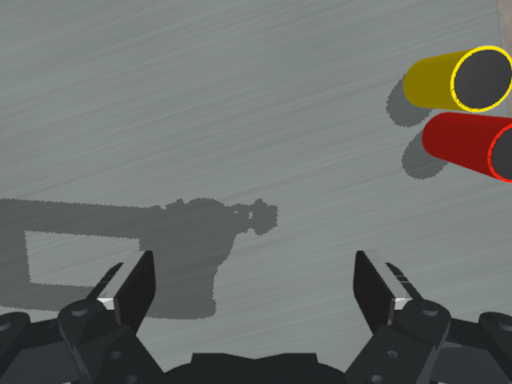

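The scene view shows the ports at about (137,149), (164,156), (191,164) and (220,171). The fittings are filler (360,241), hose (376,213), bung (332,196), block (313,222) and brass (295,180), (273,209). The side view shows the same set. I'll triangulate the black bores from both views.

```bash
cat > h.py <<'E'
import numpy as np,cv2
from bench import r
from scipy.spatial.transform import Rotation as Ro
def blob(img,p,rad=9,dark=70):
    "centroid of dark pixels nearest p"
    m=(img.max(2)<dark).astype(np.uint8); n,l,st,c=cv2.connectedComponentsWithStats(m,connectivity=4)
    x,y=map(int,p); ys,xs=np.nonzero(m[y-rad:y+rad+1,x-rad:x+rad+1])
    if len(xs)==0: return None
    i=np.argmin((xs-rad)**2+(ys-rad)**2); k=l[y-rad+ys[i],x-rad+xs[i]]
    return c[k],st[k,4],st[k,:4]
def P(name,s=None):
    c=r.camera_params(name);K=np.array([[c['fx'],0,c['cx']],[0,c['fy'],c['cy']],[0,0,1]])
    if 'R' in c: R,t=c['R'],c['t']
    else:
        T=np.eye(4);T[:3,:3]=Ro.from_euler('xyz',s['tcp_rot'],degrees=True).as_matrix();T[:3,3]=s['tool_pos']
        I=np.linalg.inv(T@c['mount']);R,t=I[:3,:3],I[:3,3]
    return K,R,np.asarray(t)
def onplane(p,cam,z):
    K,R,t=cam;d=R.T@np.linalg.solve(K,[p[0],p[1],1]);o=-R.T@t
    return o+d*(z-o[2])/d[2]
def tri(pa,A,pb,B):
    M=[A[0]@np.c_[A[1],A[2]],B[0]@np.c_[B[1],B[2]]]
    X=cv2.triangulatePoints(M[0],M[1],np.array(pa,float),np.array(pb,float)).ravel();return X[:3]/X[3]
E
python3 - <<'E'
from h import *
a=cv2.imread('pics/scene0.png')[...,::-1];b=cv2.imread('pics/side0.png')[...,::-1]
T=dict(filler=((360,241),(207,322)),hose=((376,212),(259,331)),bung=((333,195),(281,284)),block=((313,221),(226,271)),brassn=((295,181),(289,240)),brassb=((273,208),(236,231)),
small=((137,149),(281,106)),medium=((164,156),(278,127)),large=((191,164),(276,149)),slot=((220,171),(273,173)))
A,B=P('scene'),P('side')
for k,(p,q) in T.items():
    u,v=blob(a,p),blob(b,q)
    if u is None or v is None: print(k,u,v);continue
    print(k,u[0].round(1),u[1],v[0].round(1),v[1],tri(u[0],A,v[0],B).round(1))
E
```

```text
filler [360.7 239.5] 56 [207.  323.7] 162 [567.1 406.8  45.1]
hose [375.8 210.8] 19 [258.3 333.1] 61 [452.2 405.1  55.8]
bung None (array([280.5, 284.5]), np.int32(4), array([280, 284,   2,   2], dtype=int32))
block [312.5 220.7] 11 [224.7 272.1] 21 [567.7 271.7  43.9]
brassn [295.  178.2] 12 [288.1 240. ] 33 [439.7 151.6  55.7]
brassb [273. 207.] 1 [235.5 233. ] 2 [574.6 153.7  42.4]
small None (array([280., 106.]), np.int32(1), array([280, 106,   1,   1], dtype=int32))
medium [163.5 155.5] 10 [278.1 126.4] 23 [ 556.2 -261.2   53.7]
large [190.3 162.9] 42 [275.7 148.8] 67 [ 541.7 -163.6   52.5]
slot [218.7 171. ] 26 [273.1 173.1] 48 [527.2 -65.5  51.6]
```

Heights agree with the text (45, 55, 44, 54). The row runs (-14.5, 98) per 100 mm, a tilt of 8.4°. Next I turn the tool to yaw 98.4 and look at the fittings from above.

```bash
python3 -m handwheel '[[0,0,0,8.06],[0,0,0,8.06],[0,0,0,8.06],[0,0,0,8.06],[0,0,0,8.06],[0,0,0,8.06],[0,0,0,8.06],[0,0,0,8.06]]' 0.0854 40
python3 -m handwheel '[[-0.0242,0.0306,0,0],[-0.0242,0.0306,0,0],[-0.0242,0.0306,0,0],[-0.0242,0.0306,0,0],[-0.0242,0.0306,0,0],[-0.0242,0.0306,0,0],[-0.0242,0.0306,0,0],[-0.0242,0.0306,0,0],[-0.0242,0.0306,0,0],[-0.0242,0.0306,0,0]]'
python3 -m handwheel '[[0,0,0,0],[0,0,0,0],[0,0,0,0]]'
python3 - <<'E'
from h import *
s=r.sense();np.save('s1.npy',s,allow_pickle=True);cv2.imwrite("pics/w1.png",r.snapshot('wrist')[...,::-1]);print(s['tool_pos'],s['tcp_rot'])
E
```

```text
time: 0.95
tool_pos: [175.9, 573.4, 230.9]
tcp_rot: [-180.0, 0.0, 98.1]
ft_force: [-0.2, 0.7, -0.5]
finger_gap: 85.6
grip_force: 0.0
time: 1.95
tool_pos: [515.4, 378.1, 230.9]
tcp_rot: [-180.0, 0.0, 98.5]
ft_force: [0.2, -0.3, -0.3]
finger_gap: 85.1
grip_force: 0.0
time: 2.25
tool_pos: [513.4, 379.7, 230.9]
tcp_rot: [-179.9, -0.0, 98.5]
ft_force: [0.1, 0.7, -1.1]
finger_gap: 85.6
grip_force: 0.0
[513.4241719  379.70947249 230.94142521] [-1.79946177e+02 -5.87381911e-03  9.84869577e+01]
```

View pics/w1.png

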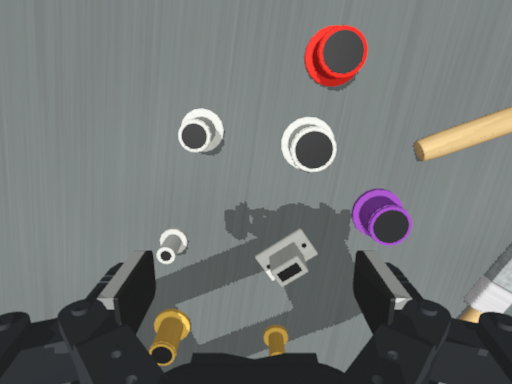

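The wrist view shows hose (195,135), filler (314,150), bung (166,256), block (289,271) with flange corners near (257,256), (292,230) and (316,250), red (343,52) and purple (390,226).

```bash
python3 - <<'E'
from h import *
s=np.load('s1.npy',allow_pickle=True).item();W=P('wrist',s);B=P('side');A=P('scene')
w=cv2.imread('pics/w1.png')[...,::-1]
side=dict(filler=(207,323.7),hose=(258.3,333.1),bung=(280.5,284.5),block=(224.7,272.1))
for k,p,z in(('filler',(314,150),45),('hose',(195,135),55),('bung',(166,256),42),('block',(289,271),44),('red',(343,52),45),('purple',(390,226),45)):
    c,n,bb=blob(w,p); print(k,c.round(1),n,bb,onplane(c,W,z).round(1), tri(c,W,side[k],B).round(1) if k in side else '')
m=(w.max(2)<70).astype(np.uint8);n,l=cv2.connectedComponents(m,connectivity=4)
ys,xs=np.nonzero(l==l[271,289]);pts=np.array([onplane(p,W,44)[:2] for p in zip(xs,ys)],np.float32)
print('bore rect',cv2.minAreaRect(pts))
e=[onplane(p,W,6)[:2] for p in((257,256),(292,230),(316,250))];print(e,np.degrees(np.arctan2(*(e[1]-e[0])[::-1])),np.linalg.norm(e[1]-e[0]),np.linalg.norm(e[2]-e[1]))
# rectified crop at z=44 plane for check
cv2.imwrite('pics/blk.png',cv2.resize(w[205:305,235:335,::-1],(600,600),interpolation=cv2.INTER_CUBIC))
E
```

```text
filler [315.5 152.6] 754 [297 135  35  33] [570.  404.5  45. ] [570.3 403.1  35.2]Traceback (most recent call last):
  File "<stdin>", line 6, in <module>
TypeError: cannot unpack non-iterable NoneType object
```

```bash
python3 - <<'E'
from h import *
s=np.load('s1.npy',allow_pickle=True).item();W=P('wrist',s);B=P('side');A=P('scene')
w=cv2.imread('pics/w1.png')[...,::-1]
print([w[y,x] for x,y in((314,150),(195,135),(166,256),(289,271),(240,300))])
side=dict(filler=(207,323.7),hose=(258.3,333.1),bung=(280.5,284.5),block=(224.7,272.1))
for k,p,z in(('filler',(314,150),45),('hose',(195,135),55),('bung',(166,256),42),('block',(289,271),44),('red',(343,52),45),('purple',(390,226),45)):
    q=blob(w,p,dark=85)
    if q is None: print(k);continue
    c,n,bb=q; print(k,c.round(1),n,bb,onplane(c,W,z).round(1), tri(c,W,side[k],B).round(1) if k in side else '')
e=[onplane(p,W,6)[:2] for p in((257,256),(292,230),(316,250))];print(e,np.degrees(np.arctan2(*(e[1]-e[0])[::-1])),np.linalg.norm(e[1]-e[0]),np.linalg.norm(e[2]-e[1]))
cv2.imwrite('pics/blk.png',cv2.resize(w[205:305,235:335,::-1],(600,600),interpolation=cv2.INTER_CUBIC))
E
```

```text
[array([67, 66, 67], dtype=uint8), array([75, 76, 77], dtype=uint8), array([54, 53, 54], dtype=uint8), array([38, 39, 39], dtype=uint8), array([126, 132, 131], dtype=uint8)]
filler [313.6 149.4] 1015 [296 132  36  36] [567.6 407.3  45. ] [567.3 407.3  45. ]
hose [193.7 135.7] 448 [182 124  24  24] [452.1 404.7  55. ] [452.2 404.8  55.5]
bung [165.4 255.5] 64 [161 252  10   8] [432.3 269.9  42. ] [432.4 270.4  42.2]
block [289.2 271.9] 209 [278 263  23  18] [567.9 271.3  44. ] [572.6 258.8  20.9]
red [343.   51.3] 1303 [324  31  39  42] [576.2 498.3  45. ] 
purple [390.6 226.1] 845 [374 211  34  32] [662.8 340.2  45. ] 
[array([533.48907373, 265.77096046]), array([568.98812252, 305.13040704]), array([601.93091455, 284.02312519])] 47.952086339906955 53.003287637013464 39.12473507057496
```

View pics/blk.png

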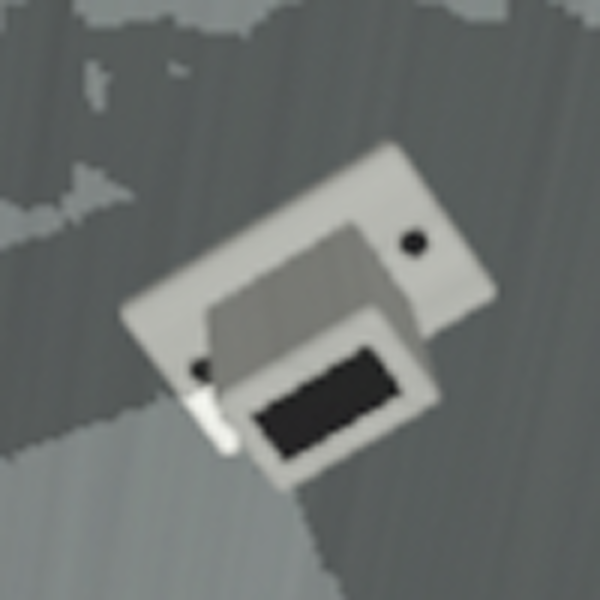

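The crop shows flange corners at (120,312), (392,140) and (497,292), with a black rectangle on top centred near (327,403). Next I work out the block yaw.

```bash
python3 - <<'E'
from h import *
s=np.load('s1.npy',allow_pickle=True).item();W=P('wrist',s)
w=lambda L,z:[onplane((235+(x-2.5)/6,205+(y-2.5)/6),W,z)[:2] for x,y in L]
def pr(n,e):
    for a,b in zip(e,e[1:]): print(n,np.degrees(np.arctan2(*(b-a)[::-1])).round(1),np.linalg.norm(b-a).round(1))
e=w([(120,312),(392,140),(497,292)],6);pr('fl',e);print((e[0]+e[2])/2)
pr('bolt',w([(205,370),(413,242)],6))
pr('bore',w([(253,416),(370,348),(401,390),(286,461)],44))
pr('top',w([(218,393),(374,305),(440,398),(283,491)],44))
E
```

```text
fl 43.5 64.7
fl -47.3 39.5
[567.59789069 272.32730448]
bolt 43.2 49.7
bore 42.0 25.0
bore -46.5 10.3
bore -136.1 25.2
top 41.0 32.9
top -47.3 22.6
top -137.1 34.1
```

```bash
cat > go.py <<'E'
# python3 go.py x y [z yaw]: prints the tool-axis shift (mm) and turn to the target
import sys;from h import *
s=r.sense();v=[float(a) for a in sys.argv[1:]];p=s['tool_pos'];y=np.radians(s['tcp_rot'][2])
d=np.array(v[:2])-p[:2];print('at',p.round(1),s['tcp_rot'].round(2),'gap',s['finger_gap'].round(1),'t',s['time'])
print('dx %.1f dy %.1f'%(d@[np.cos(y),np.sin(y)],d@[np.sin(y),-np.cos(y)]),'dz %.1f'%(p[2]-v[2]) if len(v)>2 else '','turn %.1f'%(np.degrees(y)-v[3]) if len(v)>3 else '')
E
python3 -m handwheel '[[0.0097,0.0289,0,0],[0.0096,0.0288,0,0],[0,0,0.03,0],[0,0,0.03,0],[0,0,0.03,0],[0,0,0.02,0],[0,0,0.02,0],[0,0,0,0],[0,0,0,0],[0,0,0,0]]' 0.066 40; python3 go.py 567.6 407.3 12 98.4
```

```text
time: 3.3
tool_pos: [569.0, 407.9, 103.4]
tcp_rot: [179.9, -0.1, 98.5]
ft_force: [0.1, 0.1, 1.2]
finger_gap: 65.9
grip_force: 0.0Traceback (most recent call last):
  File "go.py", line 4, in <module>
    d=np.array(v[:2])-p[:2];print('at',p.round(1),s['tcp_rot'].round(2),'gap',s['finger_gap'].round(1),'t',s['time'])
                                                                              ^^^^^^^^^^^^^^^^^^^^^
AttributeError: 'float' object has no attribute 'round'
```

```bash
sed -i "s/s\['finger_gap'\].round(1)/round(s['finger_gap'],1)/" go.py
python3 -m handwheel '[[0,0,0,0],[0,0,0,0]]'>/dev/null;  python3 go.py 567.6 407.3 12 98.4; python3 -m handwheel '[[0,0,0,0]]'>/dev/null;  python3 go.py 567.6 407.3 12 98.4
```

```text
at [569.2 407.3 102.8] [ 1.7989e+02 -5.0000e-02  9.8460e+01] gap 66.5 t 3.5
dx 0.2 dy -1.5 dz 90.8 turn 0.1
at [568.9 407.  102.1] [ 1.7994e+02 -2.0000e-02  9.8450e+01] gap 66.0 t 3.6
dx 0.5 dy -1.2 dz 90.1 turn 0.1
```

```bash
python3 -m handwheel '[[0,-0.0013,0.02,0],[0,0,0.02,0],[0,0,0.02,0],[0,0,0.015,0],[0,0,0.01,0],[0,0,0.005,0],[0,0,0,0],[0,0,0,0]]';python3 -m handwheel '[[0,0,0,0],[0,0,0,0],[0,0,0,0],[0,0,0,0],[0,0,0,0],[0,0,0,0],[0,0,0,0],[0,0,0,0]]' 0.03 50; python3 go.py 567.6 407.3 12
```

```text
time: 4.4
tool_pos: [567.8, 407.0, 12.2]
tcp_rot: [179.9, -0.0, 98.5]
ft_force: [-0.9, 0.5, -0.6]
finger_gap: 66.3
grip_force: 0.0
time: 5.2
tool_pos: [568.2, 407.2, 12.7]
tcp_rot: [179.9, -0.1, 98.5]
ft_force: [0.8, 1.0, 7.2]
finger_gap: 42.9
grip_force: 51.5
at [568.2 407.2  12.7] [ 1.7987e+02 -5.0000e-02  9.8460e+01] gap 42.9 t 5.2
dx 0.2 dy -0.6 dz 0.7
```

```bash
python3 -m handwheel '[[0,0,-0.008,0],[0,0,-0.016,0],[0,0,-0.03,0],[0,0,-0.03,0],[0,0,-0.03,0],[0,0,-0.03,0],[0,0,-0.03,0],[0,0,-0.026,0],[0,0,-0.016,0],[0,0,-0.006,0]]'
python3 -m handwheel '[[-0.015,-0.003,0,0],[-0.0332,-0.006,0,0],[-0.0352,-0.006,0,0],[-0.0352,-0.006,0,0],[-0.0352,-0.006,0,0],[-0.0352,-0.006,0,0],[-0.0352,-0.006,0,0],[-0.0352,-0.006,0,0],[-0.0352,-0.006,0,0],[-0.0352,-0.006,0,0]]'
python3 -m handwheel '[[-0.0352,-0.006,0,0],[-0.0352,-0.006,0,0],[-0.0352,-0.006,0,0],[-0.0352,-0.006,0,0],[-0.0352,-0.006,0,0],[-0.0352,-0.006,0,0],[-0.0352,-0.006,0,0],[-0.0352,-0.006,0,0],[-0.015,-0.003,0,0],[-0.007,-0.003,0,0]]'
python3 -m handwheel '[[0,0,0,0],[0,0,0,0],[0,0,0,0],[0,0,0,0]]' 
python3 - <<'E'
from h import *
s=r.sense();np.save('s2.npy',s,allow_pickle=True);cv2.imwrite("pics/w2.png",r.snapshot('wrist')[...,::-1]);print(s['tool_pos'],s['tcp_rot'])
E
```

```text
time: 6.2
tool_pos: [568.0, 407.1, 236.5]
tcp_rot: [179.8, -0.1, 98.5]
ft_force: [0.6, 0.0, -2.2]
finger_gap: 43.0
grip_force: 51.0
time: 7.2
tool_pos: [558.3, 70.6, 231.8]
tcp_rot: [-179.9, -0.0, 98.5]
ft_force: [1.3, -0.4, -1.8]
finger_gap: 42.8
grip_force: 51.1
time: 8.2
tool_pos: [549.8, -237.3, 231.9]
tcp_rot: [-179.9, -0.1, 98.4]
ft_force: [-0.4, 1.3, -1.1]
finger_gap: 43.1
grip_force: 51.1
time: 8.6
tool_pos: [550.9, -235.1, 233.4]
tcp_rot: [180.0, -0.0, 98.5]
ft_force: [-0.0, -0.8, -1.4]
finger_gap: 42.7
grip_force: 51.1
[ 550.88742075 -235.07152022  233.4423944 ] [ 1.79986868e+02 -3.91825399e-03  9.85409615e+01]
```

View pics/w2.png

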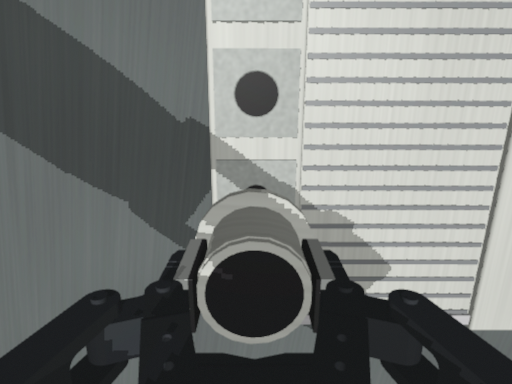

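Large opening is at (257,93) and the held fitting's bore is at (253,297).

```bash
python3 - <<'E'
from h import *
s=np.load('s2.npy',allow_pickle=True).item();W=P('wrist',s);w=cv2.imread('pics/w2.png')[...,::-1]
c,n,bb=blob(w,(257,93),dark=85);print(c,n,bb,'large z52',onplane(c,W,52),tri(c,W,(275.7,148.8),P('side')),tri(c,W,(190.3,162.9),P('scene')))
q=onplane((253.5,297),W,s['tool_pos'][2]+32.5);print('held',q-s['tool_pos'])
x1,x2=onplane((213,93),W,54),onplane((301,93),W,54);print('pad',x1,x2,(x1+x2)/2)
E
python3 go.py 541.7 -163.6 66
```

```text
[256.13532269  93.462873  ] 1441 [236  72  42  44] large z52 [ 541.84494071 -163.94446991   52.        ] [ 541.83019959 -163.94977153   51.37515382] [ 541.87686097 -163.98291669   53.36265555]
held [-0.54548115 -0.38372328 32.5       ]
pad [ 502.84752014 -169.3843335    54.        ] [ 582.25487621 -157.45631002   54.        ] [ 542.55119818 -163.42032176   54.        ]
at [ 550.9 -235.3  233.5] [179.98   0.    98.53] gap 42.7 t 8.65
dx 72.3 dy 1.5 dz 167.5
```

```bash
python3 -m handwheel '[[0.02,0.001,0,0],[0.03,0.001,0,0],[0.022,0,0.02,0],[0,0,0.03,0],[0,0,0.03,0],[0,0,0.03,0],[0,0,0.025,0],[0,0,0.015,0],[0,0,0,0],[0,0,0,0]]'
python3 -m handwheel '[[0,0,0,0],[0,0,0,0],[0,0,0,0],[0,0,0,0]]'; python3 go.py 542.2 -163.4 66.5
```

```text
time: 9.65
tool_pos: [542.4, -164.5, 84.2]
tcp_rot: [180.0, 0.0, 98.5]
ft_force: [-0.2, 0.0, -1.7]
finger_gap: 43.0
grip_force: 51.1
time: 10.05
tool_pos: [542.3, -164.9, 83.9]
tcp_rot: [179.9, 0.0, 98.4]
ft_force: [-0.1, 0.2, -1.4]
finger_gap: 42.7
grip_force: 51.1
at [ 542.3 -164.9   83.9] [1.7995e+02 3.0000e-02 9.8450e+01] gap 42.7 t 10.05
dx 1.5 dy 0.1 dz 17.4
```

```bash
python3 -m handwheel '[[0.001,0,0.006,0],[0,0,0.005,0],[0,0,0.003,0],[0,0,0.002,0],[0,0,0.001,0],[0,0,0,0],[0,0,0,0],[0,0,0,0]]'
```

```text
time: 10.85
tool_pos: [541.7, -163.7, 66.7]
tcp_rot: [-180.0, -0.0, 98.5]
ft_force: [-4.4, 2.1, 6.0]
finger_gap: 42.7
grip_force: 51.5
```

```bash
python3 -m handwheel '[[0,0,0,0],[0,0,0,0],[0,0,0,0],[0,0,0,0],[0,0,0,0],[0,0,0,0]]' 0.066
python3 -m handwheel '[[0,0,-0.01,0],[0,0,-0.02,0],[0,0,-0.03,0],[0,0,-0.03,0],[0,0,-0.03,0],[0,0,-0.03,0],[0,0,-0.02,0],[0,0,0,0],[0,0,0,0]]'
python3 go.py 452.2 404.8 165
```

```text
time: 11.45
tool_pos: [541.9, -163.7, 66.3]
tcp_rot: [180.0, 0.0, 98.5]
ft_force: [-0.3, -0.0, -0.2]
finger_gap: 65.7
grip_force: 0.0
time: 12.35
tool_pos: [542.1, -163.8, 236.8]
tcp_rot: [179.9, 0.0, 98.5]
ft_force: [-0.4, 0.6, -1.3]
finger_gap: 66.0
grip_force: 0.0
at [ 542.1 -163.8  236.8] [1.7994e+02 4.0000e-02 9.8460e+01] gap 66.0 t 12.35
dx 575.6 dy -5.2 dz 71.8
```

```bash
python3 -m handwheel '[[0.02,0,0,0],[0.04,0,0,0],[0.04,-0.001,0,0],[0.04,-0.001,0,0],[0.04,-0.001,0,0],[0.04,-0.001,0,0],[0.04,-0.001,0,0],[0.04,0,0,0],[0.04,0,0,0],[0.04,0,0,0]]' 0.052
python3 -m handwheel '[[0.04,0,0,0],[0.04,0,0,0],[0.04,0,0,0],[0.04,0,0,0],[0.025,0,0,0],[0.0106,0,0.03,0],[0,0,0.04,0],[0,0,0.04,0],[0,0,0.02,0],[0,0,0,0]]'
python3 -m handwheel '[[0,0,0,0],[0,0,0,0],[0,0,0,0],[0,0,0,0]]'; python3 go.py 452.2 404.8 18
```

```text
time: 13.35
tool_pos: [479.6, 212.7, 234.4]
tcp_rot: [-179.8, 0.0, 98.5]
ft_force: [-0.2, 0.2, 0.6]
finger_gap: 51.7
grip_force: 0.0
time: 14.35
tool_pos: [448.5, 402.1, 99.7]
tcp_rot: [-179.4, 0.3, 98.5]
ft_force: [-1.2, -0.2, -0.1]
finger_gap: 52.2
grip_force: 0.0
time: 14.75
tool_pos: [453.1, 405.5, 107.9]
tcp_rot: [179.9, -0.1, 98.5]
ft_force: [-0.2, 0.0, -0.2]
finger_gap: 51.7
grip_force: 0.0
at [453.1 405.5 107.9] [ 1.7987e+02 -7.0000e-02  9.8450e+01] gap 51.7 t 14.75
dx -0.6 dy -1.0 dz 89.9
```

```bash
python3 -m handwheel '[[-0.0005,-0.001,0.02,0],[0,0,0.02,0],[0,0,0.02,0],[0,0,0.015,0],[0,0,0.01,0],[0,0,0.005,0],[0,0,0,0],[0,0,0,0]]';python3 -m handwheel '[[0,0,0,0],[0,0,0,0],[0,0,0,0],[0,0,0,0],[0,0,0,0],[0,0,0,0],[0,0,0,0],[0,0,0,0]]' 0.018 50; python3 go.py 452.2 404.8 18
```

```text
time: 15.55
tool_pos: [451.9, 404.7, 17.2]
tcp_rot: [179.9, -0.0, 98.5]
ft_force: [-0.3, 0.1, 0.5]
finger_gap: 52.0
grip_force: 0.0
time: 16.35
tool_pos: [452.0, 404.8, 17.5]
tcp_rot: [179.9, -0.1, 98.5]
ft_force: [0.0, -1.3, 5.0]
finger_gap: 28.7
grip_force: 49.6
at [452.  404.8  17.5] [ 1.7991e+02 -5.0000e-02  9.8460e+01] gap 28.7 t 16.35
dx -0.1 dy 0.2 dz -0.5
```

```bash
python3 -m handwheel '[[0,0,-0.008,0],[0,0,-0.016,0],[0,0,-0.03,0],[0,0,-0.03,0],[0,0,-0.03,0],[0,0,-0.03,0],[0,0,-0.03,0],[0,0,-0.024,0],[0,0,-0.014,0],[0,0,-0.006,0]]'
python3 -m handwheel '[[-0.02,0,0,0],[-0.042,0.001,0,0],[-0.042,0.001,0,0],[-0.042,0.001,0,0],[-0.042,0.001,0,0],[-0.042,0.001,0,0],[-0.042,0,0,0],[-0.042,0,0,0],[-0.042,0,0,0],[-0.042,0,0,0]]'
python3 -m handwheel '[[-0.042,0,0,0],[-0.042,0,0,0],[-0.042,0,0,0],[-0.042,0,0,0],[-0.042,0,0,0],[-0.042,0,0,0],[-0.042,0,0,0],[-0.035,0,0,0],[-0.015,0,0,0],[-0.007,0,0,0]]'
python3 -m handwheel '[[0,0,0,0],[0,0,0,0],[0,0,0,0],[0,0,0,0]]' 
python3 - <<'E'
from h import *
s=r.sense();np.save('s3.npy',s,allow_pickle=True);cv2.imwrite("pics/w3.png",r.snapshot('wrist')[...,::-1]);print(s['tool_pos'],s['tcp_rot'])
E
```

```text
time: 17.35
tool_pos: [451.9, 404.7, 236.9]
tcp_rot: [179.8, -0.1, 98.5]
ft_force: [0.2, 0.1, -1.1]
finger_gap: 29.0
grip_force: 49.4
time: 18.35
tool_pos: [514.0, 9.7, 233.1]
tcp_rot: [-179.9, -0.0, 98.5]
ft_force: [1.6, -0.0, -0.4]
finger_gap: 28.7
grip_force: 49.5
time: 19.35
tool_pos: [565.7, -336.9, 232.6]
tcp_rot: [-179.9, -0.1, 98.4]
ft_force: [-0.2, 0.9, -2.0]
finger_gap: 28.6
grip_force: 49.5
time: 19.75
tool_pos: [566.7, -334.7, 234.6]
tcp_rot: [180.0, 0.0, 98.5]
ft_force: [-0.3, 0.2, -0.5]
finger_gap: 28.6
grip_force: 49.5
[ 566.7014738  -334.72179014  234.64406088] [1.79982487e+02 6.90669952e-03 9.85353354e+01]
```

View pics/w3.png

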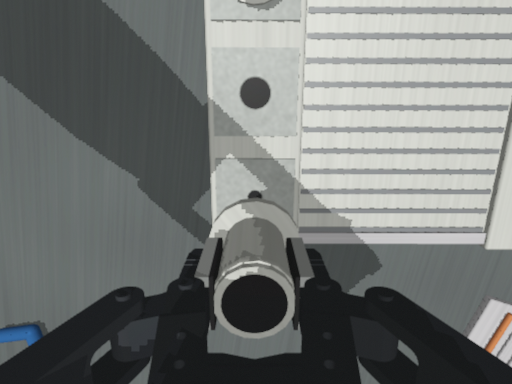

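Medium opening is at (255,93) and the held bore at about (254,302). The top of the small opening just shows at (255,195).

```bash
python3 - <<'E'
from h import *
s=np.load('s3.npy',allow_pickle=True).item();W=P('wrist',s);w=cv2.imread('pics/w3.png')[...,::-1]
c,n,bb=blob(w,(255,93),dark=85);print(c,n,bb,'med z52',onplane(c,W,52),tri(c,W,(278.1,126.4),P('side')))
x1,x2=onplane((212,93),W,54),onplane((299,93),W,54);print('padmid',(x1+x2)/2)
q=onplane((254.5,302),W,s['tool_pos'][2]+37.5);print('held',q-s['tool_pos'])
print('small top',onplane((255,192),W,52))
E
python3 go.py 556.5 -261.8 71.5
```

```text
[254.91202346  92.62463343] 682 [241  78  29  30] med z52 [ 556.46731849 -263.06446838   52.        ] [ 556.48964324 -263.06094165   51.80264724]
padmid [ 557.04368865 -263.30714382   54.        ]
held [-0.38025554  0.94533412 37.5       ]
small top [ 570.80522468 -357.45270856   52.        ]
at [ 566.7 -334.9  234.7] [1.7998e+02 1.0000e-02 9.8530e+01] gap 29.4 t 19.8
dx 73.8 dy 0.8 dz 163.2
```

```bash
python3 -m handwheel '[[0.02,0.001,0,0],[0.03,0,0,0],[0.0226,0,0.02,0],[0,0,0.03,0],[0,0,0.03,0],[0,0,0.03,0],[0,0,0.023,0],[0,0,0.012,0],[0,0,0.005,0],[0,0,0,0]]'
python3 -m handwheel '[[0,0,0,0],[0,0,0,0],[0,0,0,0],[0,0,0,0]]'; python3 go.py 556.7 -262.8 71.3
```

```text
time: 20.8
tool_pos: [556.9, -263.8, 84.5]
tcp_rot: [180.0, -0.0, 98.5]
ft_force: [-0.5, -0.4, -0.1]
finger_gap: 28.8
grip_force: 49.6
time: 21.2
tool_pos: [557.1, -264.2, 85.0]
tcp_rot: [179.9, 0.0, 98.5]
ft_force: [0.5, -0.7, -1.4]
finger_gap: 29.0
grip_force: 49.6
at [ 557.1 -264.2   85. ] [1.7995e+02 4.0000e-02 9.8450e+01] gap 29.0 t 21.2
dx 1.4 dy -0.2 dz 13.7
```

```bash
python3 -m handwheel '[[0.001,0,0.005,0],[0,0,0.004,0],[0,0,0.002,0],[0,0,0.0015,0],[0,0,0.001,0],[0,0,0,0],[0,0,0,0],[0,0,0,0]]'
```

```text
time: 22.0
tool_pos: [556.5, -262.9, 71.5]
tcp_rot: [-180.0, -0.0, 98.5]
ft_force: [-4.5, 0.8, 6.0]
finger_gap: 28.9
grip_force: 50.3
```

Contact (6 N). Next I release, lift and go to the bung.

```bash
python3 -m handwheel '[[0,0,0,0],[0,0,0,0],[0,0,0,0],[0,0,0,0],[0,0,0,0],[0,0,0,0]]' 0.052
python3 -m handwheel '[[0,0,-0.01,0],[0,0,-0.02,0],[0,0,-0.03,0],[0,0,-0.03,0],[0,0,-0.03,0],[0,0,-0.03,0],[0,0,-0.015,0],[0,0,0,0],[0,0,0,0]]'
python3 go.py 432.4 270.2 100
```

```text
time: 22.6
tool_pos: [556.6, -262.9, 70.7]
tcp_rot: [-180.0, -0.0, 98.5]
ft_force: [0.3, 0.4, -1.3]
finger_gap: 51.9
grip_force: 0.0
time: 23.5
tool_pos: [556.4, -262.8, 234.9]
tcp_rot: [-180.0, -0.0, 98.5]
ft_force: [-0.3, 0.4, -0.7]
finger_gap: 51.8
grip_force: 0.0
at [ 556.4 -262.8  234.9] [-1.7996e+02 -3.0000e-02  9.8460e+01] gap 51.8 t 23.5
dx 545.4 dy -44.2 dz 134.9
```

```bash
python3 -m handwheel '[[0.02,-0.0032,0,0],[0.042,-0.0034,0,0],[0.042,-0.0034,0,0],[0.042,-0.0034,0,0],[0.042,-0.0034,0,0],[0.042,-0.0034,0,0],[0.042,-0.0034,0,0],[0.042,-0.0034,0,0],[0.042,-0.0034,0,0],[0.042,-0.0034,0,0]]' 0.042
python3 -m handwheel '[[0.042,-0.0034,0,0],[0.042,-0.0034,0,0],[0.035,-0.0034,0,0],[0.02,-0.0034,0,0],[0.0084,0,0,0],[0,0,0.02,0],[0,0,0.04,0],[0,0,0.04,0],[0,0,0.024,0],[0,0,0.01,0]]'
python3 -m handwheel '[[0,0,0,0],[0,0,0,0],[0,0,0,0],[0,0,0,0]]'; python3 go.py 432.4 270.2 12
```

```text
time: 24.5
tool_pos: [462.8, 127.1, 233.3]
tcp_rot: [-179.8, 0.0, 98.4]
ft_force: [1.0, 1.3, 0.3]
finger_gap: 41.8
grip_force: 0.0
time: 25.5
tool_pos: [426.9, 267.3, 97.1]
tcp_rot: [-179.6, 0.1, 98.4]
ft_force: [0.5, 0.5, -0.5]
finger_gap: 42.4
grip_force: 0.0
time: 25.9
tool_pos: [430.6, 270.1, 103.5]
tcp_rot: [179.8, -0.0, 98.5]
ft_force: [-1.0, 0.6, 0.7]
finger_gap: 42.2
grip_force: 0.0
at [430.6 270.1 103.5] [ 1.7984e+02 -5.0000e-02  9.8460e+01] gap 42.2 t 25.9
dx -0.1 dy 1.8 dz 91.5
```

```bash
python3 -m handwheel '[[0,0.0015,0.02,0],[0,0,0.02,0],[0,0,0.02,0],[0,0,0.015,0],[0,0,0.01,0],[0,0,0.004,0],[0,0,0,0],[0,0,0,0]]';python3 -m handwheel '[[0,0,0,0],[0,0,0,0],[0,0,0,0],[0,0,0,0],[0,0,0,0],[0,0,0,0],[0,0,0,0],[0,0,0,0]]' 0.008 40; python3 go.py 432.4 270.2 13
```

```text
time: 26.7
tool_pos: [431.7, 270.1, 13.7]
tcp_rot: [179.9, -0.0, 98.5]
ft_force: [0.1, 0.3, 0.4]
finger_gap: 41.9
grip_force: 0.0
time: 27.5
tool_pos: [431.7, 270.2, 13.8]
tcp_rot: [179.9, -0.0, 98.5]
ft_force: [-0.3, -0.5, 6.5]
finger_gap: 19.1
grip_force: 39.0
at [431.7 270.2  13.8] [ 1.7991e+02 -3.0000e-02  9.8460e+01] gap 19.1 t 27.5
dx -0.1 dy 0.6 dz 0.8
```

```bash
python3 -m handwheel '[[0,0,-0.008,0],[0,0,-0.016,0],[0,0,-0.03,0],[0,0,-0.03,0],[0,0,-0.03,0],[0,0,-0.03,0],[0,0,-0.03,0],[0,0,-0.026,0],[0,0,-0.014,0],[0,0,-0.006,0]]'
python3 -m handwheel '[[-0.02,0,0,0],[-0.042,0.0028,0,0],[-0.042,0.0028,0,0],[-0.042,0.0028,0,0],[-0.042,0.0028,0,0],[-0.042,0.0028,0,0],[-0.042,0.0028,0,0],[-0.042,0.0028,0,0],[-0.042,0.0028,0,0],[-0.042,0.0028,0,0]]'
python3 -m handwheel '[[-0.042,0.0028,0,0],[-0.042,0.0028,0,0],[-0.042,0.0028,0,0],[-0.042,0.0028,0,0],[-0.042,0.0028,0,0],[-0.042,0.0028,0,0],[-0.042,0.0028,0,0],[-0.018,0,0,0],[-0.007,0,0,0],[0,0,0,0]]'
python3 -m handwheel '[[0,0,0,0],[0,0,0,0],[0,0,0,0],[0,0,0,0]]' 
python3 - <<'E'
from h import *
s=r.sense();np.save('s4.npy',s,allow_pickle=True);cv2.imwrite("pics/w4.png",r.snapshot('wrist')[...,::-1]);print(s['tool_pos'],s['tcp_rot'])
E
```

```text
time: 28.5
tool_pos: [431.5, 270.1, 234.5]
tcp_rot: [179.9, -0.0, 98.5]
ft_force: [0.6, 0.3, -0.8]
finger_gap: 19.0
grip_force: 39.1
time: 29.5
tool_pos: [513.7, -121.7, 231.1]
tcp_rot: [-179.9, -0.1, 98.4]
ft_force: [1.2, 0.8, 0.3]
finger_gap: 18.7
grip_force: 39.1
time: 30.5
tool_pos: [580.1, -432.9, 230.8]
tcp_rot: [-179.9, -0.1, 98.4]
ft_force: [0.4, -0.1, -0.6]
finger_gap: 18.7
grip_force: 39.2
time: 30.9
tool_pos: [581.0, -432.1, 233.3]
tcp_rot: [180.0, 0.0, 98.5]
ft_force: [-0.2, 0.3, -1.2]
finger_gap: 18.8
grip_force: 39.2
[ 581.02298258 -432.05454788  233.2973684 ] [1.79979584e+02 2.11728998e-02 9.85108964e+01]
```

View pics/w4.png

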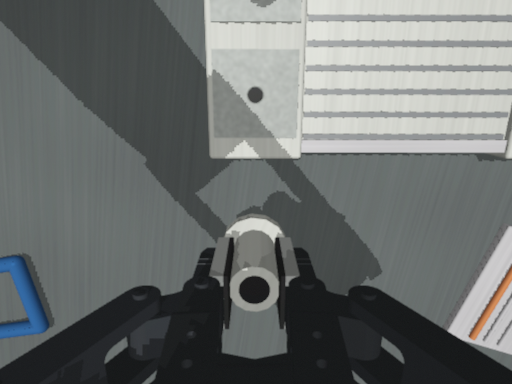

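Small opening is at (255,95) and the held bore at (254,289).

```bash
python3 - <<'E'
from h import *
s=np.load('s4.npy',allow_pickle=True).item();W=P('wrist',s);w=cv2.imread('pics/w4.png')[...,::-1]
c,n,bb=blob(w,(255,95),dark=85);print(c,n,bb,'small z52',onplane(c,W,52),tri(c,W,(280.5,106),P('side')))
x1,x2=onplane((211,95),W,54),onplane((300,95),W,54);print('padmid',(x1+x2)/2)
q=onplane((254.5,289.5),W,s['tool_pos'][2]+28.3);print('held',q-s['tool_pos'])
E
python3 go.py 571 -362 67.8
```

```text
[254.91082803  94.47770701] 157 [248  88  14  14] small z52 [ 571.0725031  -362.04840597   52.        ] [ 570.69376464 -362.11337206   52.14564858]
padmid [ 571.66623438 -362.40794235   54.        ]
held [-0.25062332  0.18893025 28.3       ]
at [ 581.  -432.2  233.3] [1.7998e+02 2.0000e-02 9.8500e+01] gap 19.1 t 30.95
dx 70.9 dy 0.5 dz 165.5
```

```bash
python3 -m handwheel '[[0.02,0.0007,0,0],[0.03,0,0,0],[0.021,0,0.02,0],[0,0,0.03,0],[0,0,0.03,0],[0,0,0.03,0],[0,0,0.023,0],[0,0,0.012,0],[0,0,0.005,0],[0,0,0,0]]'
python3 -m handwheel '[[0,0,0,0],[0,0,0,0],[0,0,0,0],[0,0,0,0]]'; python3 go.py 571.3 -362.1 67.6
```

```text
time: 31.95
tool_pos: [571.1, -362.5, 83.0]
tcp_rot: [-180.0, 0.0, 98.5]
ft_force: [0.3, -0.9, -0.2]
finger_gap: 19.0
grip_force: 39.2
time: 32.35
tool_pos: [571.4, -362.8, 83.6]
tcp_rot: [180.0, 0.0, 98.5]
ft_force: [-0.2, 1.0, -0.2]
finger_gap: 18.7
grip_force: 39.2
at [ 571.4 -362.8   83.6] [1.7995e+02 5.0000e-02 9.8460e+01] gap 18.7 t 32.35
dx 0.7 dy 0.0 dz 16.0
```

```bash
python3 -m handwheel '[[0.0005,0,0.006,0],[0,0,0.004,0],[0,0,0.003,0],[0,0,0.0015,0],[0,0,0.001,0],[0,0,0.0005,0],[0,0,0,0],[0,0,0,0]]'
```

```text
time: 33.15
tool_pos: [570.8, -361.9, 67.9]
tcp_rot: [-180.0, -0.0, 98.5]
ft_force: [-4.9, 3.4, 7.5]
finger_gap: 18.8
grip_force: 40.2
```

```bash
python3 -m handwheel '[[0,0,0,0],[0,0,0,0],[0,0,0,0],[0,0,0,0],[0,0,0,0],[0,0,0,0]]' 0.042
python3 -m handwheel '[[0,0,-0.01,0],[0,0,-0.02,0],[0,0,-0.03,0],[0,0,-0.03,0],[0,0,-0.03,0],[0,0,-0.03,0],[0,0,-0.015,0],[0,0,0,0],[0,0,0,0]]'
python3 go.py 567.7 271.7 100 133
```

```text
time: 33.75
tool_pos: [570.9, -362.0, 66.7]
tcp_rot: [-180.0, -0.0, 98.5]
ft_force: [-0.8, 0.0, -0.1]
finger_gap: 42.1
grip_force: 0.0
time: 34.65
tool_pos: [570.7, -361.9, 230.9]
tcp_rot: [-180.0, -0.0, 98.5]
ft_force: [-0.3, 0.9, -1.1]
finger_gap: 42.2
grip_force: 0.0
at [ 570.7 -361.9  230.9] [-1.7997e+02 -3.0000e-02  9.8460e+01] gap 42.2 t 34.65
dx 627.1 dy 90.2 dz 130.9 turn -34.5
```

```bash
python3 -m handwheel '[[0.02,0.003,0,0],[0.042,0.006,0,0],[0.042,0.006,0,0],[0.042,0.006,0,0],[0.042,0.006,0,0],[0.042,0.006,0,0],[0.042,0.006,0,0],[0.042,0.006,0,0],[0.042,0.006,0,0],[0.042,0.006,0,0]]' 0.058
python3 -m handwheel '[[0.042,0.006,0,0],[0.042,0.006,0,0],[0.042,0.006,0,0],[0.042,0.006,0,0],[0.042,0.006,0,0],[0.013,0.002,0,0],[0.006,0.001,0,0],[0,0,0,-6.9],[0,0,0,-6.9],[0,0,0,-6.9]]'
python3 -m handwheel '[[0,0,0,-6.9],[0,0,0,-6.9],[0,0,0.02,0],[0,0,0.04,0],[0,0,0.04,0],[0,0,0.02,0],[0,0,0.008,0],[0,0,0,0],[0,0,0,0],[0,0,0,0]]'
python3 -m handwheel '[[0,0,0,0],[0,0,0,0],[0,0,0,0]]';python3 go.py 567.7 271.7 12.5 133
```

```text
time: 35.65
tool_pos: [567.2, 41.8, 229.0]
tcp_rot: [-179.8, -0.0, 98.5]
ft_force: [0.3, -0.2, -0.6]
finger_gap: 57.7
grip_force: 0.0
time: 36.65
tool_pos: [567.5, 269.7, 230.3]
tcp_rot: [-179.9, 0.0, 119.4]
ft_force: [0.3, 1.0, 0.3]
finger_gap: 58.0
grip_force: 0.0
time: 37.65
tool_pos: [569.1, 271.7, 106.0]
tcp_rot: [179.8, 0.1, 132.9]
ft_force: [0.8, 0.9, 0.5]
finger_gap: 57.6
grip_force: 0.0
time: 37.95
tool_pos: [568.0, 271.6, 104.4]
tcp_rot: [180.0, 0.0, 133.0]
ft_force: [0.9, -0.9, -0.0]
finger_gap: 57.9
grip_force: 0.0
at [568.  271.6 104.4] [1.7995e+02 2.0000e-02 1.3296e+02] gap 57.9 t 37.95
dx 0.3 dy -0.1 dz 91.9 turn -0.0
```

```bash
python3 -m handwheel '[[0,0,0.02,0],[0,0,0.02,0],[0,0,0.02,0],[0,0,0.015,0],[0,0,0.01,0],[0,0,0.005,0],[0,0,0,0],[0,0,0,0]]';python3 -m handwheel '[[0,0,0,0],[0,0,0,0],[0,0,0,0],[0,0,0,0],[0,0,0,0],[0,0,0,0],[0,0,0,0],[0,0,0,0]]' 0.022 50; python3 go.py 567.7 271.7 13
```

```text
time: 38.75
tool_pos: [568.4, 271.7, 14.6]
tcp_rot: [179.9, 0.0, 133.0]
ft_force: [0.3, 0.1, 0.1]
finger_gap: 58.4
grip_force: 0.0
time: 39.55
tool_pos: [568.7, 271.8, 15.0]
tcp_rot: [179.9, 0.0, 133.0]
ft_force: [0.4, 0.3, 6.1]
finger_gap: 35.4
grip_force: 51.8
at [568.7 271.8  15. ] [1.7989e+02 4.0000e-02 1.3296e+02] gap 35.4 t 39.55
dx 0.6 dy -0.8 dz 2.0
```

```bash
python3 -m handwheel '[[0,0,-0.008,0],[0,0,-0.016,0],[0,0,-0.03,0],[0,0,-0.03,0],[0,0,-0.03,0],[0,0,-0.03,0],[0,0,-0.03,0],[0,0,-0.024,0],[0,0,-0.014,0],[0,0,-0.006,0]]'
python3 -m handwheel '[[0,0,0,4.5],[0,0,0,7],[0,0,0,7],[0,0,0,7],[0,0,0,6],[0,0,0,3],[0,0,0,0],[0,0,0,0]]'
python3 -m handwheel '[[-0.02,-0.003,0,0],[-0.0425,-0.011,0,0],[-0.0425,-0.011,0,0],[-0.0425,-0.011,0,0],[-0.0425,-0.011,0,0],[-0.0425,-0.011,0,0],[-0.0425,-0.011,0,0],[-0.0425,-0.011,0,0],[-0.0425,-0.011,0,0],[-0.027,0,0,0]]'
python3 -m handwheel '[[-0.012,0,0,0],[0,0,0,0],[0,0,0,0],[0,0,0,0],[0,0,0,0]]' 
python3 - <<'E'
from h import *
s=r.sense();np.save('s5.npy',s,allow_pickle=True);cv2.imwrite("pics/w5.png",r.snapshot('wrist')[...,::-1]);print(s['tool_pos'],s['tcp_rot'])
E
```

```text
time: 40.55
tool_pos: [568.4, 271.7, 234.3]
tcp_rot: [179.8, 0.1, 133.0]
ft_force: [-0.2, 0.2, -1.2]
finger_gap: 35.2
grip_force: 51.0
time: 41.35
tool_pos: [567.2, 271.2, 230.7]
tcp_rot: [-179.9, 0.0, 98.6]
ft_force: [0.5, -0.1, -1.5]
finger_gap: 35.6
grip_force: 51.0
time: 42.35
tool_pos: [533.5, -127.7, 231.6]
tcp_rot: [-180.0, 0.0, 98.4]
ft_force: [1.0, -0.5, -1.8]
finger_gap: 35.5
grip_force: 51.0
time: 42.85
tool_pos: [536.5, -135.2, 231.8]
tcp_rot: [180.0, -0.0, 98.6]
ft_force: [-0.2, 0.4, -1.5]
finger_gap: 35.3
grip_force: 51.0
[ 536.543536   -135.24304358  231.81909669] [ 1.79997624e+02 -1.57562253e-02  9.85702614e+01]
```

View pics/w5.png

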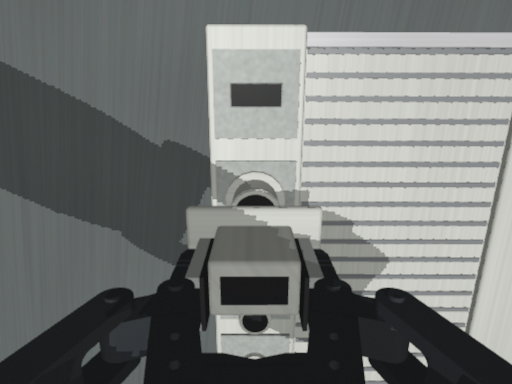

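Slot is centred at about (256,95). The held block is aligned, with its bore at (254,291).

```bash
python3 - <<'E'
from h import *
s=np.load('s5.npy',allow_pickle=True).item();W=P('wrist',s);w=cv2.imread('pics/w5.png')[...,::-1]
c,n,bb=blob(w,(256,95),dark=85);print(c,n,bb,'slot z52',onplane(c,W,52),tri(c,W,(273.1,173.1),P('side')))
x1,x2=onplane((213,95),W,54),onplane((301,95),W,54);print('padmid',(x1+x2)/2)
q=onplane((254.5,291),W,s['tool_pos'][2]+29.2);print('held',q-s['tool_pos'])
E
python3 go.py 527.5 -65 68.8
```

```text
[256.00095238  94.78      ] 1050 [232  84  49  22] slot z52 [527.46754922 -65.24491479  52.        ] [527.26970916 -65.28194227  51.82188963]
padmid [528.38101343 -65.28638041  54.        ]
held [-0.22851942  0.0937868  29.2       ]
at [ 536.5 -135.5  231.8] [ 1.800e+02 -1.000e-02  9.856e+01] gap 35.1 t 42.9
dx 71.0 dy 1.6 dz 163.0
```

```bash
python3 -m handwheel '[[0.02,0.001,0,0],[0.03,0.0008,0,0],[0.021,0,0.02,0],[0,0,0.03,0],[0,0,0.03,0],[0,0,0.03,0],[0,0,0.023,0],[0,0,0.012,0],[0,0,0.003,0],[0,0,0,0]]'
python3 -m handwheel '[[0,0,0,0],[0,0,0,0],[0,0,0,0],[0,0,0,0]]'; python3 go.py 527.8 -65.2 68.8
```

```text
time: 43.9
tool_pos: [528.0, -66.0, 84.3]
tcp_rot: [180.0, 0.0, 98.5]
ft_force: [0.4, 1.0, -1.2]
finger_gap: 35.3
grip_force: 51.0
time: 44.3
tool_pos: [528.2, -66.3, 84.4]
tcp_rot: [179.9, 0.0, 98.5]
ft_force: [0.3, 0.1, -1.3]
finger_gap: 35.3
grip_force: 51.0
at [528.2 -66.3  84.4] [1.7994e+02 2.0000e-02 9.8450e+01] gap 35.3 t 44.3
dx 1.1 dy -0.2 dz 15.6
```

```bash
python3 -m handwheel '[[0.001,0,0.006,0],[0,0,0.004,0],[0,0,0.003,0],[0,0,0.0015,0],[0,0,0.001,0],[0,0,0,0],[0,0,0,0],[0,0,0,0]]'
```

```text
time: 45.1
tool_pos: [527.3, -65.1, 69.0]
tcp_rot: [-180.0, -0.0, 98.5]
ft_force: [-7.3, 0.8, 9.2]
finger_gap: 35.3
grip_force: 52.2
```

Contact again. Next I release, rise, move aside and check from the wrist and side cameras.

```bash
python3 -m handwheel '[[0,0,0,0],[0,0,0,0],[0,0,0,0],[0,0,0,0],[0,0,0,0],[0,0,0,0]]' 0.056
python3 -m handwheel '[[0,0,-0.01,0],[0,0,-0.02,0],[0,0,-0.03,0],[0,0,-0.04,0],[0,0,-0.04,0],[0,0,-0.04,0],[0,0,-0.02,0],[0,-0.03,-0.01,0],[0,-0.04,0,0],[0,-0.04,0,0]]'
python3 -m handwheel '[[0,-0.03,0,0],[0,-0.01,0,0],[0,0,0,0],[0,0,0,0]]'
python3 - <<'E'
from h import *
a,b=r.snapshot('scene'),r.snapshot('side')
o=np.hstack([cv2.resize(a[130:260,110:310],(400,260)),cv2.resize(b[80:280,190:340],(400,533))[:260]])
o=np.vstack([np.hstack([cv2.resize(a[130:260,110:310],(450,292)),np.zeros((292,0,3),np.uint8)]),np.zeros((0,450,3),np.uint8)])
s2=cv2.resize(b[85:275,200:320],None,fx=2.8,fy=2.8)
cv=np.zeros((540,800,3),np.uint8);cv[:292,:450]=o;cv[:532,455:791]=s2;cv2.imwrite('pics/end.png',cv[...,::-1])
A,B=P('scene'),P('side')
for k,p,q,z in(('filler',(542.2,-164),0,99),('hose',(556.7,-263),0,109),('bung',(571.1,-362),0,96),('block',(527.7,-65.2),0,98),('brassn',(439.7,151.6),0,55),('brassb',(574.6,153.7),0,42)):
    X=np.array([*p,z]);pr=lambda C:(lambda u:u[:2]/u[2])(C[0]@(C[1]@X+C[2]))
    u,v=blob(a,pr(A),5,85),blob(b,pr(B),5,85)
    print(k,pr(A).round(),pr(B).round(),tri(u[0],A,v[0],B).round(1) if u and v else (u,v), onplane(v[0],B,z).round(1) if v else '')
E
```

```text
time: 45.7
tool_pos: [527.6, -65.1, 68.2]
tcp_rot: [-180.0, -0.0, 98.5]
ft_force: [0.5, -1.2, -0.8]
finger_gap: 56.3
grip_force: 0.0
time: 46.7
tool_pos: [417.9, -81.4, 279.5]
tcp_rot: [179.9, 0.0, 98.5]
ft_force: [0.2, 0.0, 0.3]
finger_gap: 55.8
grip_force: 0.0
time: 47.1
tool_pos: [380.0, -87.2, 278.9]
tcp_rot: [179.9, 0.0, 98.4]
ft_force: [0.6, 0.6, -0.5]
finger_gap: 55.9
grip_force: 0.0
filler [189. 151.] [276. 137.] [ 540.4 -163.2   99.4] [ 540.4 -162.9   99. ]
hose [161. 141.] [279. 112.] [ 555.9 -262.1  109.9] [ 556.1 -262.9  109. ]
bung [135. 137.] [281.  95.] (None, (array([281.,  95.]), np.int32(1), array([281,  95,   1,   1], dtype=int32))) [ 570.8 -361.3   96. ]
block [218. 159.] [273. 161.] [527.  -63.3 100. ] [527.3 -64.7  98. ]
brassn [295. 178.] [288. 240.] [439.4 150.7  55.3] [439.5 150.9  55. ]
brassb [273. 207.] [236. 233.] [574.6 153.7  42.4] [574.7 154.1  42. ]
```

View pics/end.png

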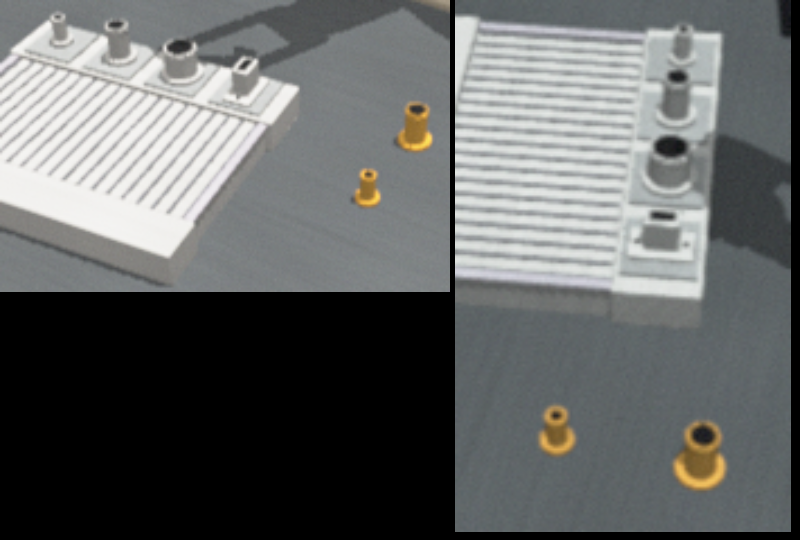

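All four fittings stand upright and centred on their pads within about 2 mm. The brass pair hasn't moved.

```bash
python3 -c "from bench import r;print(r.hand_in())"
```

```text
the job is handed in; nothing more can be done
None
```

I set all four aluminium fittings upright on their matching openings, centred within about 2 mm by my camera check. The brass fittings are where they started, and I handed the job in at about 47 s; no verdict was returned.

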